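# Charge the grease coupler and snap it onto the slide's tilted nipple

## Robot

A 6-joint arm with a two-finger parallel gripper is mounted at the origin on the work surface. World frame = base frame: x ahead of the robot, y to its left, z up, the work surface at z = 0. Lengths are in m, angles in rad, forces in N, time in s.
With the tool pointing down it reaches from about 0.325 to 0.9 m from the base axis. Payload 3.5 kg.
Tool frame: the origin (TCP) lies at the very end of the fingers, on their centre line; the grasp point (between the pads) lies behind it (arm.grip_depth is the z of the grasp point in the tool frame, in m); z points along the fingers, y is the line along which they close (so a half turn about z gives the same grasp; the last joint's range is limited). The gripper opens to 85 mm and grips with 20 to 120 N. Pads are 22 mm wide; open, the fingers measure 114 mm over their backs; the gripper's body (76 mm by 85 mm) begins 54 mm behind the grasp point. The pads swing forward as they close: fully open they stand 13 mm farther back than shut.
Start: joints at [1.181, 0.276, -0.026, 1.268, 0, 1.467], TCP at [0.177, 0.599, 0.203] pointing down, gripper open.
Joint ranges: [-3.12, 3.12], [-0.85, 1.88], [-1.08, 1.24], [-1.95, 2.15], [-1.57, 1.53], [-3.14, 3.14]. Speed limits (rad/s): [2.57, 2.57, 3.14, 3.14, 3.14, 3.14].

## Interface

Orientations are given as a unit quaternion [x, y, z, w].
In Python, from workcell import arm gives the robot as it stands.
- The arm moves only by the tool play_rows, never from a script. Its argument "motion" is a list of rows, each a list of 5 numbers: the finger opening in cm, from 0 to 8.54, then the shift along the tool's x, y, z in cm, then the turn about the tool's z in units of 6 degrees (1.0 is 6 degrees). A call has exactly 5 rows; each row shifts and turns the commanded pose from where the row before left it, along the tool's axes as they then stand; what a row does not reach is not made up. A row lasts 1/12 s, in which the tool goes at most 41.7 mm and 7.16 degrees, less where a joint would pass 70% of its speed; a pose out of reach is approached as far as the arm can. A call is refused whole if a number of a shift passes 4.17 or a number of a turn 1, either way. A call with a gripper value outside its range is refused whole. The fingers move at their own pace and stop on an object; "force" is the grip in N (left out, the last holds). Time passes only in rows, so rows that do not move let the fingers close, or fill a call up. It gives the time, the measured TCP pose, the force, the opening and the grip force at its end, in the units of the state.
- arm.get_state(): the state, without advancing time (a new reading comes with each control period).
- arm.read_camera(name): name is "scene" or "top" or "wrist"; returns a dict with "frame" (420x560x3 uint8, red, green, blue), "camera_matrix" (3x3 intrinsics, pixels), "eye" and "orientation" of the camera in the world; the wrist camera has in their place "hand_eye" (4x4, takes a point from camera to tool coordinates, whose origin is the TCP and whose axes are the flange's). Camera axes: x right, y down, z forward; pixel columns grow to the right and rows downward; lengths in m; the calibration is good to about 2 mm. A picture is of the moment at which its call begins: read the wrist's pose just before it. There is no depth.
- arm.hand_in(): hands the job in; it is judged then, once.
The state is a dict: "time": time; "joint_pos": joint angles; "joint_vel": joint speeds; "joint_torque": joint torques, N m; "position": TCP position; "ee_rot": TCP orientation; "ft_force": force on the tool from outside, world axes, zero at the start; "ft_torque": the same for the moment, N m; "gripper_width": finger opening in m; "gripper_force": force on a finger pad.
Only numpy, scipy, OpenCV 4.12 (cv2) and the standard library are available. Lean on these libraries where they do the work, as an engineer would, in place of code of your own. Each camera call takes 0.05 s, during which the arm holds its last target. There are 200 camera calls.

## Task

Grease the slide carriage of the hand-setting machine: first squeeze the red trigger of the fixed grease gun all the way in and let it spring back out, with the orange coupler still standing in the gun's cup. Then lift the coupler out, press it squarely along the tilted nipple until it snaps on, and push on against the valve spring until its mouth sits fully home on the brass shoulder; finish with the fingers still holding it pressed home there, without letting go. Leave the tray, jar and screwdriver undisturbed.

Things in the scene. Friction and masses are not known exactly. Their poses are not given: they have to be found in the camera images.
- station: Grease charging station, bolted down: base plate 90 x 240 x 10 mm (x, y, z), origin under its centre, z up. At local y +65 mm a black fixed grip stands up, 28 (x) by 22 mm (y), top z 125 mm, on a blue gun body 44 mm wide, y 10 to 94 mm, top z 55 mm. The red trigger stands on its -y side. At y -65 mm is the cup block; a barrel (top z 45 mm) joins the two.
- cup (a point): Centre of the top of the grey cup block (52 mm square), at local (0, -65, 40) mm of the station. The coupler stands here at the start, mouth down, inside a low aluminium collar (bore 35, outer 42, 8 mm high).
- grip_back (a point): Point on the back face (local +y side) of the fixed grip, at local (0, 76, 100) mm of the station, at squeezing height; its axes are the station's. The grip is 22 mm thick here.
- trigger_pad (a point): Foremost point of the trigger's rounded bump (26 mm long along the station's x), at rest at local (0, 22, 100) mm of the station, 54 mm from grip_back; fully squeezed about 41 mm from it. Fingers come down either side and close along the station's y. The grip does not give: the middle of the closed span is 20 mm from grip_back.
- trigger (a joint): Angle of the sprung trigger in rad about a hinge at local (0, 34, 55) mm along the station's x: 0 released, 0.30 fully squeezed (hard stop). It takes about 3 N at the bump to start and 10 N at the stop, and springs back by itself.
- coupler: Loose grease coupler, about 0.25 kg, 80 mm tall. Origin at the centre of its open mouth (underside), z along its axis away from the mouth. Round steel nose 32 mm across to z 26 mm; orange grip 26 mm square, faces along x and y, z 26 to 74 mm; black button above. Mouth flares from 23 to 18.6 mm, lip ends at z 4 mm, then a wider bore with its ceiling at z 20 mm. Its turn about z does not matter.
- carriage: Blue slide carriage (130 x 100 mm, top at z = 54 mm) on a steel foot 160 x 110 x 14 mm, bolted down; origin at the centre of its underside on the bench. A small micrometer barrel sticks out 52 mm on its +y side at x = 30 mm. The nipple stands on its top and leans by 25 degrees (0.436 rad) towards the carriage's own -x.
- nipple_seat (a point): Centre of the brass shoulder (28 mm across) where the coupler's mouth lands, 76 mm above the bench, at local (-20, 0, 76) mm of the carriage. z is the nipple's axis, outward, 25 degrees off vertical. Steel post 16 mm across above it; four sprung balls 12 mm up bulge 3.3 mm and snap out behind the coupler's lip (about 7 N) when the mouth is within 8 mm of the shoulder.
- nipple_tip (a point): On the nipple's axis at the top of its post, 18 mm above the shoulder; axes as nipple_seat. The last 3 mm of the post are chamfered to 11 mm across. A sprung valve pin, 8 mm across, stands 7 mm out of it. If let go after the snap, the coupler backs off about 4 mm and hangs askew on the balls.
- valve_pin (a joint): How far the valve pin in the nipple's top is pushed in, m: 0 free, about 0.005 with the coupler home on the shoulder. Its spring pushes back with 2 N at first, about 10 N at home; touched only in the last 5 mm of the coupler's path. A push of 12 to 20 N along the nipple holds the mouth firmly on the shoulder.
- parts_tray: Bystander: white tray of watch dials, 100 x 150 x 22 mm, origin under its centre. Loose.
- oil_jar: Bystander: amber glass jar with black lid, 44 mm across, 60 mm tall, origin under its centre. Loose.
- screwdriver: Bystander: screwdriver about 170 mm long lying along its x, about 30 mm tall. Loose.

How it is judged:
On the way, in this order (a step that is already met when the one before it is completed fails the run):
1. the trigger is squeezed fully in while the coupler stands in the cup (value of joint trigger above 0.25 rad and distance of coupler from where it was at the start of the episode below 0.01 m), for 0.2 s.
2. the trigger is released, the coupler still in the cup (value of joint trigger below 0.05 rad and distance of coupler from where it was at the start of the episode below 0.01 m), for 0.1 s.
3. the fingers have lifted the coupler clear of the cup (contact force between the fingers and coupler above 1 N and contact force between station and coupler below 0.1 N and distance of coupler from where it was at the start of the episode above 0.03 m), for 0.1 s.
4. the coupler has snapped past the balls, square on the nipple (z of coupler in the frame of nipple_seat between -0.003 and 0.0075 m and x of coupler in the frame of nipple_seat between -0.004 and 0.004 m and y of coupler in the frame of nipple_seat between -0.004 and 0.004 m and angle between the z axis of coupler and the z axis of nipple_seat, either way round below 0.14 rad), for 0.05 s.
At the end, for the whole second after the job is handed in: Through the last second the fingers hold the coupler at rest, pressed home: mouth within 4 mm of the shoulder's centre, valve pin pushed in over 3.5 mm, axes within 0.1 rad, over 4 N between coupler and nipple; trigger back out (under 0.05 rad) (value of joint valve_pin above 0.0035 m and distance between coupler and nipple_seat below 0.004 m and angle between the z axis of coupler and the z axis of nipple_seat, either way round below 0.1 rad and contact force between carriage and coupler above 4 N and contact force between the fingers and coupler above 2 N and value of joint trigger below 0.05 rad and linear speed of coupler below 0.02 m/s); the arm keeps its last pose, push and grip.
It fails at once if the tray, jar or screwdriver is moved more than 20 mm or the jar tipped (distance of any of parts_tray, oil_jar, screwdriver from where it was at the start of the episode above 0.02 m or angle between oil_jar's own z axis and vertical above 0.3 rad).
It also fails if it takes over 59 s, if anything falls off the work surface, if the arm or the gripper's body presses on something with over 40 N, if the wrist force passes 120 N, or if a joint passes its speed limit or range.

## Working session

There is one attempt and no reset: what is moved stays moved. The work goes in short steps, Python scripts to look and compute and a tool call to move; the robot and the scene stay as the last step left them, time stands still between calls to the robot, and variables do not carry over. Pictures are saved under pics/ and viewed, at most 10 in all, crops included, and the job is handed in when it is done.

Besides the shell and the picture viewer there is one more tool, called by a JSON object that holds its "op" and its "data", one argument or row to a line. play_rows: Moves the arm, as the interface text tells. Its arguments: {"type":"object","properties":{"motion":{"type":"array","items":{"type":"array","items":{"type":"number"}}},"force":{"type":"number"}},"required":["motion"]}

```bash
ls; mkdir -p pics
cat > h.py <<'E'
import numpy as np, cv2
from scipy.spatial.transform import Rotation as R
from workcell import arm
def cam(n):
    s=arm.get_state(); c=arm.read_camera(n); K=np.array(c["camera_matrix"])
    if n=="wrist":
        T=np.eye(4);T[:3,:3]=R.from_quat(s["ee_rot"]).as_matrix();T[:3,3]=s["position"]
        T=T@np.array(c["hand_eye"]); Rm,e=T[:3,:3],T[:3,3]
    else:
        o=np.array(c["orientation"]); Rm=R.from_quat(o).as_matrix() if o.size==4 else o; e=np.array(c["eye"])
    return c["frame"],K,Rm,e
def ray(K,Rm,e,u,v): 
    d=Rm@np.linalg.solve(K,[u,v,1]); return d/np.linalg.norm(d)
def onz(C,u,v,z):
    _,K,Rm,e=C; d=ray(K,Rm,e,u,v); return e+d*(z-e[2])/d[2]
def proj(C,p):
    _,K,Rm,e=C; q=K@(Rm.T@(np.array(p)-e)); return q[:2]/q[2]
def save(C,n): cv2.imwrite("pics/"+n,C[0][:,:,::-1])
E
python3 - <<'E'
from h import *
for n in("scene","top"):
    C=cam(n);save(C,n+".png");np.savez(n+".npz",f=C[0],K=C[1],R=C[2],e=C[3]);print(n,C[3],C[2][:,2],C[1][0])
s=arm.get_state();print(s["ee_rot"],s["time"],arm.grip_depth,R.from_quat(s["ee_rot"]).as_matrix())
print([a for a in dir(arm) if a[0]!='_'])
E
```

```text
pics
scene [1.10901919 0.40719578 0.945069  ] [-0.44680839 -0.44011659 -0.77888359] [460.70420444   0.         275.13358613]
top [ 0.40321891 -0.07208672  1.18522584] [ 0.20100548  0.00618442 -0.97957059] [409.55046359   0.         278.15319986]
[ 1.42895070e-01  9.89737304e-01 -1.00181578e-03 -2.52885587e-04] 0.1 -0.0187 [[-9.59161870e-01  2.82856656e-01 -7.86889670e-04]
 [ 2.82857669e-01  9.59159991e-01 -1.91079669e-03]
 [ 2.14271527e-04 -2.05534111e-03 -9.99997865e-01]]
['MotionError', 'get_state', 'grip_depth', 'hand_in', 'read_camera']
```

View pics/scene.png

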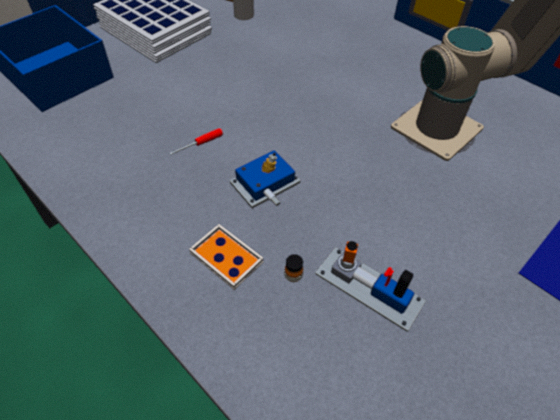

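View pics/top.png

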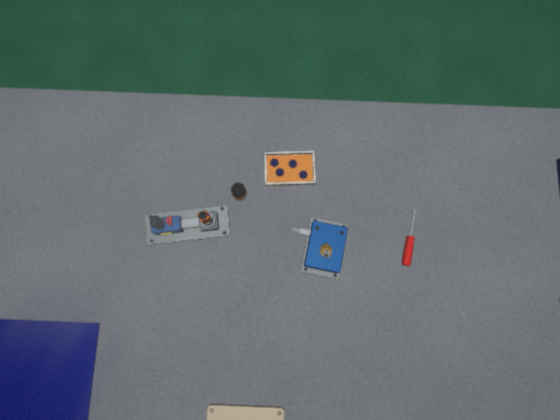

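```bash
cat > m.py <<'E'
from h import *
d=np.load("top.npz");C=(d['f'],d['K'],d['R'],d['e']);f=C[0].astype(int)
hsv=cv2.cvtColor(C[0],cv2.COLOR_RGB2HSV)
def rect(box,z,name,extra):
    x0,y0,x1,y1=box; sub=f[y0:y1,x0:x1]; h=hsv[y0:y1,x0:x1]
    med=np.median(f[200:300,60:140].reshape(-1,3),0)
    m=((np.abs(sub-med).max(2)>22)).astype(np.uint8)
    m=cv2.morphologyEx(m,cv2.MORPH_OPEN,np.ones((3,3)))
    return sub,m
out=[]
for box in((135,195,245,255),(285,205,365,290)):
    s,m=rect(box,0,'',0); s=s.astype(np.uint8)
    a=cv2.resize(s,None,fx=5,fy=5,interpolation=cv2.INTER_NEAREST)
    b=cv2.resize(cv2.cvtColor(m*255,cv2.COLOR_GRAY2RGB),None,fx=2,fy=2,interpolation=0)
    print(box)
    c=np.zeros((440,800,3),np.uint8); c[:a.shape[0],:min(550,a.shape[1])]=a[:,:550]; c[:b.shape[0],560:560+b.shape[1]]=b
    out.append(c[:425 if len(out) else 300])
o=np.vstack(out);o=cv2.resize(o,(660,600)) if o.shape[0]>600 else o
cv2.imwrite("pics/crop.png",o[:,:,::-1]);print(o.shape)
print(f[240,155],f[222,120],f[212,225],f[272,310])
E
python3 m.py
```

```text
(135, 195, 245, 255)
(285, 205, 365, 290)
(600, 660, 3)
[133 140 142] [115 119 126] [145 154 155] [138 145 145]
```

View pics/crop.png

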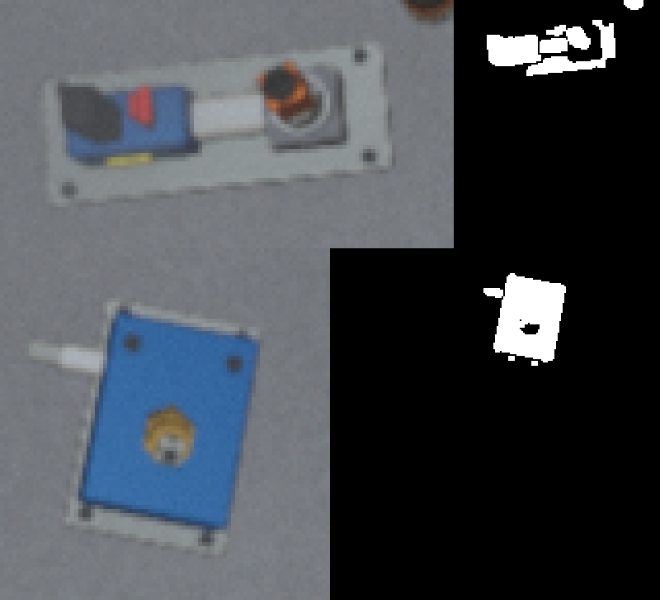

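```bash
cat > p.py <<'E'
from h import *
d=np.load("top.npz");C=(d['f'],d['K'],d['R'],d['e'])
def fit(px,z,loc):
    P=np.array([onz(C,u,v,z)[:2] for u,v in px]);L=np.array(loc)
    a=P-P.mean(0);b=L-L.mean(0);H=b.T@a
    th=np.arctan2(H[0,1]-H[1,0],H[0,0]+H[1,1]);c,s=np.cos(th),np.sin(th);Rz=np.array([[c,-s],[s,c]])
    o=P.mean(0)-Rz@L.mean(0); print("org",o,"th",th,"res mm",np.linalg.norm(P-(L@Rz.T+o),axis=1)*1e3,"sides",np.linalg.norm(np.roll(P,-1,0)-P,axis=1))
    return o,th,Rz
# order TL,TR,BR,BL ; image up=+x, left=+y
q=lambda x,y:[(x,y),(x,-y),(-x,-y),(-x,y)]
o,t,Rz=fit([(146.6,215.1),(227.1,205.9),(230,234.4),(147.6,244.1)],.01,q(.045,.12))
for n,l in dict(cup=(0,-.065),grip=(0,.076),mid=(0,.056),pad=(0,.022)).items(): print(n,o+Rz@l)
o2,t2,R2=fit([(311.2,218.2),(347.5,224.7),(338.8,278.4),(301.2,271.1)],.014,q(.08,.055))
fit([(313.6,219.9),(348,227.2),(340,272.6),(304.4,266.6)],.054,q(.065,.05))
print("seat",o2+R2@[-.02,0],"tip",o2+R2@[-.02-.018*np.sin(.4363),0])
E
python3 p.py
```

```text
org [0.58404961 0.19511155] th 0.1575281536809119 res mm [3.46281311 3.12866788 2.98386401 2.42823938] sides [0.23569439 0.08483191 0.23789585 0.08523411]
cup [0.59424664 0.13091637]
grip [0.57212692 0.27017052]
mid [0.57526447 0.25041816]
pad [0.5805983  0.21683914]
org [ 0.53295613 -0.20256601] th -0.1518190623145541 res mm [3.44049445 2.09430643 2.65642279 2.20494236] sides [0.1065615  0.15622306 0.10778326 0.15515915]
org [ 0.53270829 -0.20305922] th -0.16003544154270632 res mm [1.6546002  0.70056922 1.95101225 1.95546036] sides [0.09796798 0.12812653 0.09841605 0.13271784]
seat [ 0.51318617 -0.19954128] tip [ 0.50566707 -0.19839089]
```

{"op": "play_rows", "data": {
  "motion": [
    [8.5, 0, 0, 0, -0.85],
    [8.5, 0, 0, 0, -0.85],
    [8.5, 0, 0, 0, -0.85],
    [8.5, 0, 0, 0, -0.85],
    [8.5, 0, 0, 0, -0.85]
  ],
  "force": 30
}}

```text
time: 0.52
position: [0.1766, 0.599, 0.2023]
ee_rot: [-0.081, 0.997, -0.001, -0.0]
ft_force: [0.5, 0.6, -0.2]
gripper_width: 0.085
gripper_force: 0.0
```

{"op": "play_rows", "data": {
  "motion": [
    [8.5, -2.25, -2.71, 0, 0],
    [8.5, -2.25, -2.71, 0, 0],
    [8.5, -2.25, -2.71, 0, 0],
    [8.5, -2.25, -2.71, 0, 0],
    [8.5, -2.25, -2.71, 0, 0]
  ]
}}

```text
time: 0.93
position: [0.3098, 0.4819, 0.2025]
ee_rot: [-0.079, 0.997, -0.0, -0.0]
ft_force: [0.8, 1.3, -0.1]
gripper_width: 0.0852
gripper_force: 0.0
```

{"op": "play_rows", "data": {
  "motion": [
    [8.5, -2.25, -2.71, 0, 0],
    [8.5, -2.25, -2.71, 0, 0],
    [8.5, -2.25, -2.71, 0, 0],
    [8.5, -2.25, -2.71, 0, 0],
    [8.5, -2.25, -2.71, 0, 0]
  ]
}}

```text
time: 1.35
position: [0.4424, 0.3657, 0.2025]
ee_rot: [-0.079, 0.997, -0.0, -0.0]
ft_force: [0.4, 0.6, 0.3]
gripper_width: 0.0847
gripper_force: 0.0
```

{"op": "play_rows", "data": {
  "motion": [
    [8.5, -2.25, -2.71, 0, 0],
    [8.5, -2.25, -2.71, 0, 0],
    [8.5, -2.25, -2.71, 0, 0],
    [8.5, -2.25, -2.71, 0, 0],
    [8.5, -2.25, -2.71, 0, 0]
  ]
}}

```text
time: 1.77
position: [0.5749, 0.2497, 0.2025]
ee_rot: [-0.079, 0.997, -0.0, -0.001]
ft_force: [0.1, 0.0, 1.0]
gripper_width: 0.085
gripper_force: 0.0
```

Run:
```python
from h import *
C=cam("wrist");f=C[0].copy();print(C[3],C[2][:,2],C[1][0])
np.savez("w1.npz",f=C[0],K=C[1],R=C[2],e=C[3])
for p,c in (((.5743,.256,.125),(255,0,0)),((.5806,.2168,.1),(0,255,0)),((.5942,.1309,.08),(0,255,255))):
    u=proj(C,p);print(u);cv2.circle(f,tuple(int(x) for x in u),4,c,1)
cv2.imwrite("pics/w1.png",f[:,:,::-1])
s=arm.get_state();print(s["position"],s["ee_rot"])
```

```text
[0.50469242 0.23748168 0.37225599] [ 0.27503997  0.04430971 -0.9604112 ] [346.59197433   0.         276.77602527]
[286.48485591 212.62978323]
[236.74994072 204.11375469]
[139.00714155 198.12251276]
[0.58046741 0.24552483 0.20229692] [-0.07646782  0.99706811 -0.00191528  0.00204857]
```

View pics/w1.png

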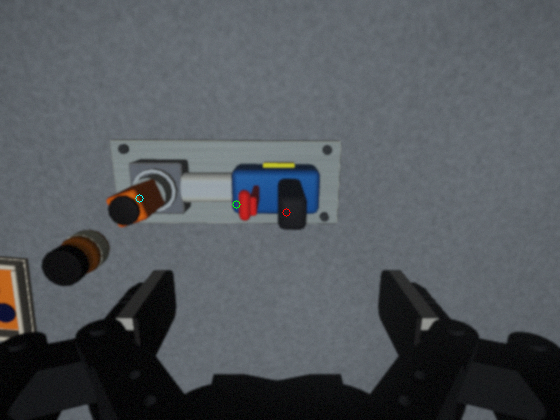

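```bash
cat > st.py <<'E'
from h import *
C=cam("wrist");s=arm.get_state();C=cam("wrist");f=C[0];np.savez("w2.npz",f=C[0],K=C[1],R=C[2],e=C[3])
print(s["position"],s["ee_rot"])
g=cv2.medianBlur(f,5).astype(int).sum(2)
b=np.median(g[100:135,60:400]);pl=np.median(g[150:160,210:225]);print(b,pl)
m=(g>(b+pl)/2).astype(np.uint8);m[:120]=0;m[240:]=0;m=cv2.morphologyEx(m,cv2.MORPH_OPEN,np.ones((5,5)))
n,l,stt,ce=cv2.connectedComponentsWithStats(m);print(stt[1:][stt[1:,4]>100])
k=1+np.argmax(stt[1:,4]);ys,xs=np.nonzero(l==k)
P=np.array([onz(C,u,v,.01)[:2] for u,v in zip(xs,ys)],np.float32)
r=cv2.minAreaRect(P*1000);print(r)
o=np.array(r[0])/1000
bx=cv2.boxPoints(r);print(bx)
h=cv2.cvtColor(f,cv2.COLOR_RGB2HSV)
red=((h[...,0]<6)|(h[...,0]>174))&(h[...,1]>150)&(h[...,2]>120);red[:,:225]=0;red[:,270:]=0
ys,xs=np.nonzero(red);print("red",xs.min(),xs.max(),ys.min(),ys.max(),xs.mean(),ys.mean())
E
python3 st.py
```

```text
[0.57769993 0.24770874 0.20217061] [-7.62743486e-02  9.97086451e-01 -7.10789784e-04  5.71840058e-04]
322.0 409.0
[[ 113  139  230   81 5985]
 [ 151  173   93   48 2592]
 [ 253  212   27    9  214]]
((584.0455932617188, 196.33937072753906), (85.7865219116211, 236.85720825195312), 8.766419410705566)
[[523.6041  306.84723]
 [559.70276  72.75705]
 [644.48706  85.83151]
 [608.3884  319.9217 ]]
red 242 258 188 216 249.5639686684073 202.18798955613576
```

{"op": "play_rows", "data": {
  "motion": [
    [8.5, 0.17, 0.39, 0, 0],
    [8.5, 0, 0, 1.2, 0],
    [8.5, 0, 0, 1.5, 0],
    [8.5, 0, 0, 1.3, 0],
    [8.5, 0, 0, 0, 0]
  ]
}}

```text
time: 2.33
position: [0.5679, 0.2553, 0.159]
ee_rot: [-0.08, 0.997, -0.001, -0.003]
ft_force: [-0.8, 0.2, -1.0]
gripper_width: 0.085
gripper_force: 0.0
```

Run:
```python
from h import *
s=arm.get_state();print(s["position"],s["ee_rot"],s["time"])
C=cam("wrist");s=arm.get_state();print(s["position"],s["time"]);C=cam("wrist");f=C[0].copy()
for y,z in((76,125),(54,125),(22,100)):
  for x in(-14,14):
    t=.155;c,n=np.cos(t),np.sin(t);p=np.array([[c,-n],[n,c]])@[x/1e3,y/1e3]+[.584,.196]
    u=proj(C,[*p,z/1e3]);cv2.circle(f,tuple(int(v) for v in u),3,(0,255,0),1)
cv2.imwrite("pics/w3.png",f[:,:,::-1])
```

```text
[0.56787245 0.25527028 0.15898932] [-8.02219606e-02  9.96771065e-01 -7.23375263e-04 -3.37021549e-03] 2.3333
[0.56873465 0.25537651 0.16049229] 2.3833
```

View pics/w3.png

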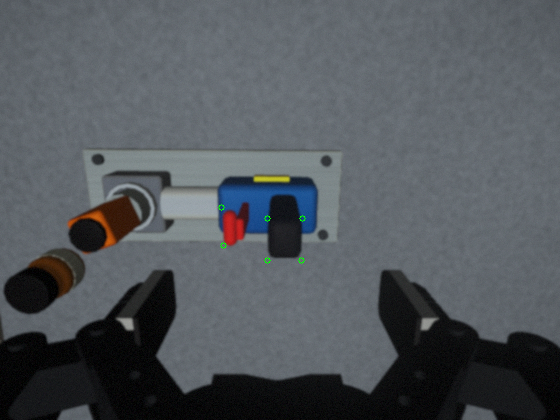

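{"op": "play_rows", "data": {
  "motion": [
    [8.5, 0, 0, 0, 0],
    [8.5, 0, 0, 0, 0],
    [8.5, 0, 0, 0, 0],
    [8.5, 0, 0, 0, 0],
    [8.5, 0, 0, 0, 0]
  ]
}}

```text
time: 2.85
position: [0.5722, 0.2549, 0.1636]
ee_rot: [-0.079, 0.997, 0.0, 0.001]
ft_force: [-0.3, -0.1, 0.6]
gripper_width: 0.085
gripper_force: 0.0
```

{"op": "play_rows", "data": {
  "motion": [
    [8.5, 0, 0, 0, 0],
    [8.5, 0, 0, 0, 0],
    [8.5, 0, 0, 0, 0],
    [8.5, 0, 0, 0, 0],
    [8.5, 0, 0, 0, 0]
  ]
}}

```text
time: 3.27
position: [0.5719, 0.2548, 0.163]
ee_rot: [-0.079, 0.997, -0.0, -0.0]
ft_force: [-0.7, 0.2, 0.1]
gripper_width: 0.0853
gripper_force: 0.0
```

{"op": "play_rows", "data": {
  "motion": [
    [8.5, -0.28, -0.4, 1.0, 0],
    [8.5, 0, 0, 1.9, 0],
    [8.5, 0, 0, 2.3, 0],
    [8.5, 0, 0, 2.0, 0],
    [8.5, 0, 0, 1.0, 0]
  ]
}}

```text
time: 3.68
position: [0.5732, 0.2503, 0.0774]
ee_rot: [-0.079, 0.997, -0.001, -0.002]
ft_force: [-0.5, 0.0, -0.3]
gripper_width: 0.0851
gripper_force: 0.0
```

{"op": "play_rows", "data": {
  "motion": [
    [8.5, 0, 0, 0, 0],
    [8.5, 0, 0, 0, 0],
    [8.5, 0, 0, 0, 0],
    [6.0, 0, 0, 0, 0],
    [5.8, 0, 0, 0, 0]
  ]
}}

```text
time: 4.1
position: [0.5765, 0.2517, 0.0826]
ee_rot: [-0.079, 0.997, 0.0, 0.001]
ft_force: [-0.4, 0.8, 0.2]
gripper_width: 0.0633
gripper_force: 0.0
```

{"op": "play_rows", "data": {
  "motion": [
    [5.6, 0, 0, 0, 0],
    [5.2, 0, 0, 0, 0],
    [4.8, 0, 0, 0, 0],
    [4.5, 0, 0, 0, 0],
    [4.3, 0, 0, 0, 0]
  ]
}}

```text
time: 4.52
position: [0.5752, 0.2513, 0.0811]
ee_rot: [-0.079, 0.997, -0.0, 0.0]
ft_force: [-0.6, -1.0, -0.1]
gripper_width: 0.0432
gripper_force: 0.0
```

{"op": "play_rows", "data": {
  "motion": [
    [4.1, 0, 0, 0, 0],
    [3.9, 0, 0, 0, 0],
    [3.9, 0, 0, 0, 0],
    [3.9, 0, 0, 0, 0],
    [3.9, 0, 0, 0, 0]
  ]
}}

```text
time: 4.93
position: [0.5751, 0.2528, 0.0813]
ee_rot: [-0.079, 0.997, 0.001, -0.0]
ft_force: [-1.3, 4.5, 2.6]
gripper_width: 0.0389
gripper_force: 2.6
```

Run:
```python
from h import *
C=cam("wrist");save(C,"w4.png")
```

```text
(no output)
```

View pics/w4.png

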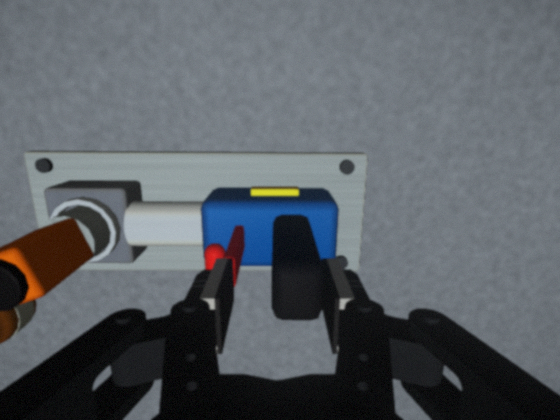

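Run:
```python
from h import *
s=arm.get_state();print(s["position"],s["gripper_width"],s["gripper_force"],s["ft_force"])
C=cam("wrist");t=.155;c,n=np.cos(t),np.sin(t)
def P(x,y,z): return [*(np.array([[c,-n],[n,c]])@[x/1e3,y/1e3]+[.584,.196]),z/1e3]
for l in((-13,22,100),(13,22,100),(-13,36,99),(13,36,99),(0,34,55),(-14,54,125),(-14,76,125),(14,76,125)):print(l,proj(C,P(*l)).round())
T=R.from_quat(s["ee_rot"]).as_matrix()
for l in((-11,-19.5,0),(11,-19.5,0),(11,-19.5,-19),(-11,-19.5,-19),(-11,19.5,0),(11,19.5,0)):print("tool",l,proj(C,T@(np.array(l)/1e3)+s["position"]).round())
h=cv2.cvtColor(C[0],cv2.COLOR_RGB2HSV)
red=((h[...,0]<6)|(h[...,0]>174))&(h[...,1]>150)&(h[...,2]>100);red[:,:150]=0;red[:,300:]=0
ys,xs=np.nonzero(red);print("red",xs.min(),xs.max(),ys.min(),ys.max())
for r in range(ys.min(),ys.max()+1,6): print(r,xs[ys==r].min(),xs[ys==r].max())
```

```text
[0.57503593 0.25278711 0.08129935] 0.039151720454589874 2.6095186918973923 [-1.45525387  5.27479203  1.61050335]
(-13, 22, 100) [203. 242.]
(13, 22, 100) [206. 293.]
(-13, 36, 99) [233. 242.]
(13, 36, 99) [235. 292.]
(0, 34, 55) [239. 236.]
(-14, 54, 125) [271. 263.]
(-14, 76, 125) [326. 263.]
(14, 76, 125) [324. 325.]
tool (-11, -19.5, 0) [242. 272.]
tool (11, -19.5, 0) [241. 233.]
tool (11, -19.5, -19) [237. 247.]
tool (-11, -19.5, -19) [238. 289.]
tool (-11, 19.5, 0) [315. 272.]
tool (11, 19.5, 0) [316. 233.]
red 205 235 245 284
245 211 217
251 205 223
257 205 223
263 206 234
269 206 234
275 234 235
281 234 235
```

Run:
```python
from h import *
f=cv2.imread("pics/w4.png")[215:365,160:360];f=cv2.convertScaleAbs(f,alpha=1.8,beta=25)
cv2.imwrite("pics/z4.png",cv2.resize(f,None,fx=4,fy=4,interpolation=cv2.INTER_CUBIC))
C=cam("wrist");np.savez("w4.npz",f=C[0],K=C[1],R=C[2],e=C[3])
d=arm.read_camera("wrist");print(np.array(d["hand_eye"]).round(3))
```

```text
[[ 0.    -0.96  -0.28   0.071]
 [ 1.     0.     0.    -0.001]
 [-0.    -0.28   0.96  -0.17 ]
 [ 0.     0.     0.     1.   ]]
```

View pics/z4.png

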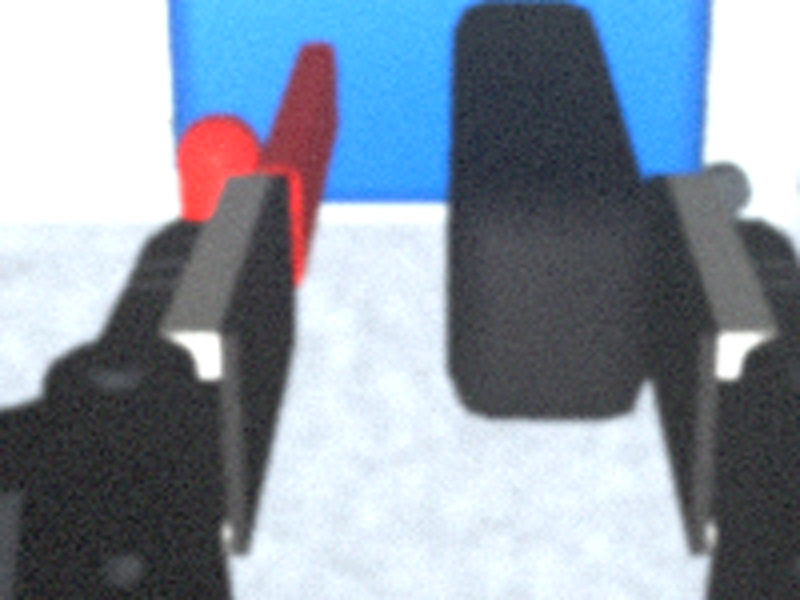

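{"op": "play_rows", "data": {
  "motion": [
    [5.0, 0, 0, 0, 0],
    [8.5, 0, 0, 0, 0],
    [8.5, 0, 0, 0, 0],
    [8.5, 0, 0, 0, 0],
    [8.5, 0, 0, 0, 0]
  ]
}}

```text
time: 5.55
position: [0.5753, 0.2508, 0.0808]
ee_rot: [-0.079, 0.997, -0.0, -0.0]
ft_force: [-1.2, 0.1, 0.6]
gripper_width: 0.0849
gripper_force: 0.0
```

{"op": "play_rows", "data": {
  "motion": [
    [8.5, 0, 0, 0.5, 0],
    [8.5, 0, 0, 0.5, 0],
    [8.5, 0, 0, 0.5, 0],
    [8.5, 0, 0, 0.5, 0],
    [8.5, 0, 0, 0, 0]
  ]
}}

```text
time: 5.97
position: [0.5739, 0.2509, 0.0592]
ee_rot: [-0.079, 0.997, -0.0, -0.001]
ft_force: [-0.4, -1.0, -0.6]
gripper_width: 0.0847
gripper_force: 0.0
```

{"op": "play_rows", "data": {
  "motion": [
    [6.5, 0, 0, 0, 0],
    [5.8, 0, 0, 0, 0],
    [5.5, 0, 0, 0, 0],
    [5.2, 0, 0, 0, 0],
    [4.8, 0, 0, 0, 0]
  ]
}}

```text
time: 6.38
position: [0.5765, 0.2488, 0.0624]
ee_rot: [-0.078, 0.997, -0.003, 0.001]
ft_force: [0.6, -6.7, 5.1]
gripper_width: 0.0483
gripper_force: 3.5
```

{"op": "play_rows", "data": {
  "motion": [
    [4.4, 0, 0, 0, 0],
    [4.1, 0, 0, 0, 0],
    [3.9, 0, 0, 0, 0],
    [3.8, 0, 0, 0, 0],
    [3.8, 0, 0, 0, 0]
  ]
}}

```text
time: 6.8
position: [0.576, 0.2526, 0.0634]
ee_rot: [-0.079, 0.997, 0.001, 0.001]
ft_force: [-3.0, 2.9, 7.5]
gripper_width: 0.0393
gripper_force: 29.2
```

{"op": "play_rows", "data": {
  "motion": [
    [3.7, 0, 0, 0, 0],
    [3.6, 0, 0, 0, 0],
    [3.6, 0, 0, 0, 0],
    [3.6, 0, 0, 0, 0],
    [3.6, 0, 0, 0, 0]
  ]
}}

```text
time: 7.22
position: [0.576, 0.2527, 0.0634]
ee_rot: [-0.079, 0.997, 0.001, 0.001]
ft_force: [-2.6, 2.3, 8.0]
gripper_width: 0.0392
gripper_force: 29.2
```

Run:
```python
from h import *
C=cam("wrist");save(C,"w5.png");print(arm.get_state()["position"])
f=cv2.convertScaleAbs(C[0][200:380,150:390,::-1],alpha=1.8,beta=25)
cv2.imwrite("pics/z5.png",cv2.resize(f,None,fx=3.2,fy=3.2,interpolation=cv2.INTER_CUBIC))
```

```text
[0.57598445 0.25265426 0.06335032]
```

View pics/z5.png

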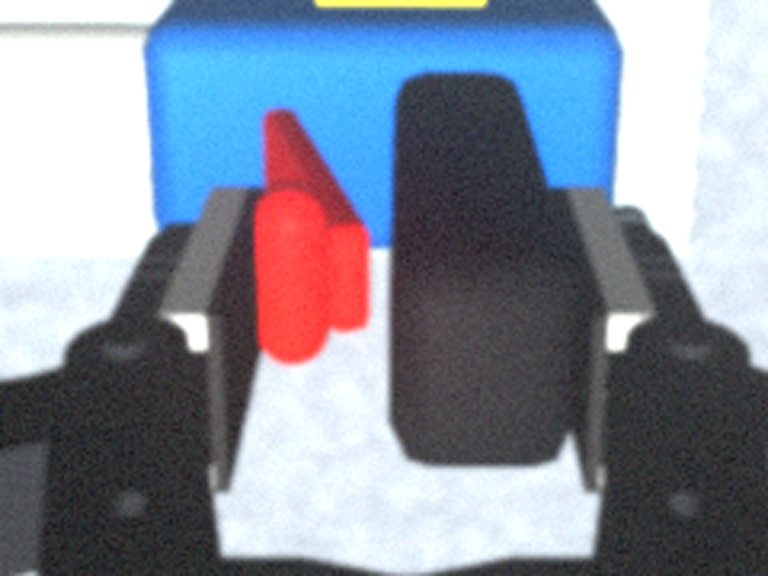

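{"op": "play_rows", "data": {
  "motion": [
    [4.5, 0, 0, 0, 0],
    [6.0, 0, 0, 0, 0],
    [8.5, 0, 0, 0, 0],
    [8.5, 0, 0, 0, 0],
    [8.5, 0, 0, 0, 0]
  ]
}}

```text
time: 7.68
position: [0.5753, 0.2519, 0.0611]
ee_rot: [-0.079, 0.997, 0.001, 0.0]
ft_force: [-0.1, -0.4, -0.3]
gripper_width: 0.0847
gripper_force: 0.0
```

{"op": "play_rows", "data": {
  "motion": [
    [8.5, 0, 0, -1.5, 0],
    [8.5, 0, 0, -3, 0],
    [8.5, 0, 0, -3, 0],
    [8.5, 0, 0, -3, 0],
    [8.5, 0, 0, -1.5, 0]
  ]
}}

```text
time: 8.1
position: [0.5773, 0.2526, 0.1856]
ee_rot: [-0.079, 0.997, 0.001, 0.003]
ft_force: [-0.0, -0.2, 0.1]
gripper_width: 0.0845
gripper_force: 0.0
```

{"op": "play_rows", "data": {
  "motion": [
    [8.5, 0, -2.0, 0, 0],
    [8.5, 0, -3, 0, 0],
    [8.5, 0, -3, 0, 0],
    [8.5, 0, -2.5, 0, 0],
    [8.5, 0, -1.6, 0, 0]
  ]
}}

```text
time: 8.52
position: [0.5948, 0.1302, 0.1813]
ee_rot: [-0.078, 0.997, 0.0, 0.0]
ft_force: [-0.4, -0.4, 0.7]
gripper_width: 0.0849
gripper_force: 0.0
```

{"op": "play_rows", "data": {
  "motion": [
    [8.5, 0, 0, 0, 0],
    [8.5, 0, 0, 0, 0],
    [8.5, 0, 0, 0, 0],
    [8.5, 0, 0, 0, 0],
    [8.5, 0, 0, 0, 0]
  ]
}}

```text
time: 8.93
position: [0.5941, 0.1329, 0.181]
ee_rot: [-0.08, 0.997, 0.0, -0.0]
ft_force: [0.3, 0.1, -0.3]
gripper_width: 0.0854
gripper_force: 0.0
```

Run:
```python
from h import *
s=arm.get_state();print(s["position"],s["ee_rot"],s["joint_pos"])
C=cam("wrist");f=C[0].copy();np.savez("w6.npz",f=C[0],K=C[1],R=C[2],e=C[3])
for z in(.066,.114,.12): print(z,proj(C,[.594,.1318,z]).round())
h=cv2.cvtColor(f,cv2.COLOR_RGB2HSV)
m=((h[...,0]>4)&(h[...,0]<18)&(h[...,1]>150)&(h[...,2]>60)).astype(np.uint8)
n,l,st,ce=cv2.connectedComponentsWithStats(m);print(st[1:][st[1:,4]>150])
u,v=proj(C,[.594,.1318,.1]).astype(int);g=cv2.convertScaleAbs(f[max(0,v-100):v+100,u-130:u+130,::-1],alpha=1.7,beta=20)
print(u-130,max(0,v-100));cv2.imwrite("pics/z6.png",cv2.resize(g,None,fx=3,fy=3,interpolation=cv2.INTER_CUBIC))
```

```text
[0.59413302 0.13291463 0.18099375] [-7.97681511e-02  9.96813425e-01  1.90685255e-04 -2.55797083e-05] [ 1.13743973e-01  2.59872005e-01 -9.50626607e-02  1.21589987e+00
  3.82885023e-04 -4.59620125e-02]
0.066 [277. 199.]
0.114 [277. 216.]
0.12 [277. 218.]
[[ 257  189   42   39  485]
 [ 166  244   38   29  287]
 [   0  270  110   68 4869]]
146 110
```

View pics/z6.png

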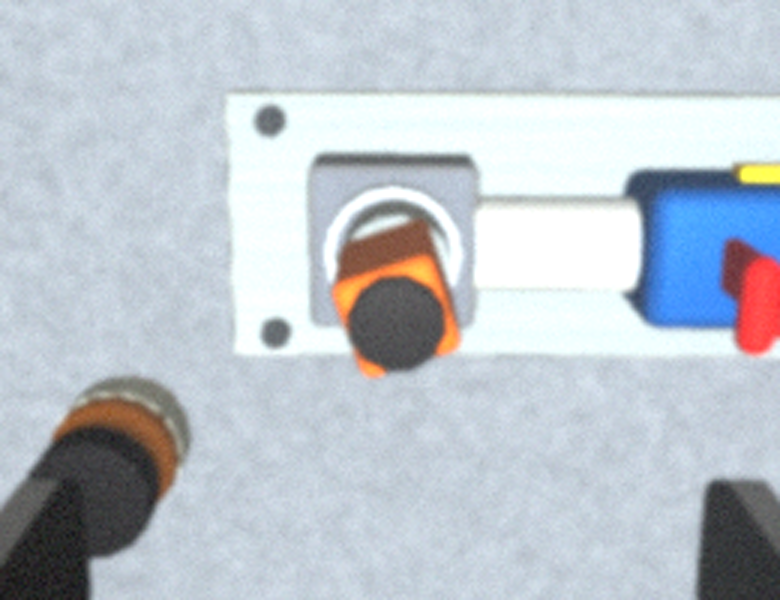

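Run:
```python
from h import *
d=np.load("w6.npz");C=(d['f'],d['K'],d['R'],d['e'])
j=onz(C,181,273,.06)[:2];b=onz(C,278,217.3,.12)[:2];print(j,b,np.linalg.norm(j-b))
a=np.radians(116.4);y=np.array([np.cos(a),np.sin(a)]);x=np.array([-y[1],y[0]])
print("jar in tool x,y",(j-b)@x,(j-b)@y)
```

```text
[0.67839046 0.05638675] [0.59325625 0.13272132] 0.11434509304176374
jar in tool x,y -0.042314676284126565 -0.10622743748062072
```

{"op": "play_rows", "data": {
  "motion": [
    [8.5, 0, 0, 1.0, -0.75],
    [8.5, 0, 0, 2, -0.75],
    [8.5, 0, 0, 2, -0.75],
    [8.5, 0, 0, 2, -0.65],
    [8.5, 0, 0, 1.0, 0]
  ]
}}

```text
time: 9.4
position: [0.5924, 0.1323, 0.0984]
ee_rot: [-0.23, 0.973, 0.0, -0.002]
ft_force: [-0.9, 0.1, 0.3]
gripper_width: 0.0851
gripper_force: 0.0
```

{"op": "play_rows", "data": {
  "motion": [
    [8.5, 0.08, 0, 1.0, 0],
    [8.5, 0, 0, 1.0, 0],
    [8.5, 0, 0, 1.0, 0],
    [8.5, 0, 0, 1.0, 0],
    [8.5, 0, 0, 0.5, 0]
  ]
}}

```text
time: 9.82
position: [0.5932, 0.1315, 0.0548]
ee_rot: [-0.229, 0.973, 0.0, -0.0]
ft_force: [-0.3, -0.1, -0.4]
gripper_width: 0.0852
gripper_force: 0.0
```

{"op": "play_rows", "data": {
  "motion": [
    [8.5, 0, 0, 0.4, 0],
    [8.5, 0, 0, 0.4, 0],
    [8.5, 0, 0, 0, 0],
    [8.5, 0, 0, 0, 0],
    [8.5, 0, 0, 0, 0]
  ]
}}

```text
time: 10.23
position: [0.5941, 0.1315, 0.0485]
ee_rot: [-0.229, 0.973, -0.0, 0.0]
ft_force: [-0.3, -0.6, -0.0]
gripper_width: 0.085
gripper_force: 0.0
```

{"op": "play_rows", "data": {
  "motion": [
    [6, 0, 0, 0, 0],
    [4.5, 0, 0, 0, 0],
    [3.5, 0, 0, 0, 0],
    [3.0, 0, 0, 0, 0],
    [2.6, 0, 0, 0, 0]
  ],
  "force": 25
}}

```text
time: 10.65
position: [0.5936, 0.1317, 0.0482]
ee_rot: [-0.229, 0.973, 0.0, 0.0]
ft_force: [-0.2, 3.2, -0.7]
gripper_width: 0.0266
gripper_force: 1.8
```

{"op": "play_rows", "data": {
  "motion": [
    [2.3, 0, 0, 0, 0],
    [2.2, 0, 0, 0, 0],
    [2.2, 0, 0, 0, 0],
    [2.2, 0, 0, 0, 0],
    [2.2, 0, 0, 0, 0]
  ]
}}

```text
time: 11.07
position: [0.5936, 0.1316, 0.0482]
ee_rot: [-0.229, 0.973, 0.0, 0.0]
ft_force: [-0.8, 1.1, 1.1]
gripper_width: 0.0252
gripper_force: 30.1
```

Run:
```python
from h import *
s=arm.get_state();print(s["position"],s["ee_rot"],s["ft_torque"],s["ft_force"],s["joint_pos"][5])
C=cam("wrist");np.savez("w7.npz",f=C[0],K=C[1],R=C[2],e=C[3])
h=cv2.cvtColor(C[0],cv2.COLOR_RGB2HSV)
m=((h[...,0]>4)&(h[...,0]<18)&(h[...,1]>150)&(h[...,2]>60));m[:,:200]=0;m[:,360:]=0
ys,xs=np.nonzero(m);print(xs.min(),xs.max(),ys.min(),ys.max())
for z in(.066,.114,.12): print(z,proj(C,[.5937,.1320,z]).round())
```

```text
[0.59364193 0.13164177 0.04815953] [-2.28967238e-01  9.73434111e-01  1.70245785e-04  8.19537348e-05] [0.2323938  0.1250577  0.02083546] [-0.75912812  1.11960083  1.14507926] -0.3502750754831708
240 314 249 356
0.066 [279. 268.]
0.114 [280. 328.]
0.12 [280. 339.]
```

{"op": "play_rows", "data": {
  "motion": [
    [2.2, 0.24, 0, -0.04, 0],
    [2.2, 0.24, 0, -0.04, 0],
    [2.2, 0.24, 0, -0.04, 0],
    [2.2, 0.24, 0, -0.04, 0],
    [2.2, 0.24, 0, -0.04, 0]
  ],
  "force": 20
}}

```text
time: 11.53
position: [0.5853, 0.1273, 0.0501]
ee_rot: [-0.229, 0.973, 0.001, 0.003]
ft_force: [5.4, 3.1, -5.0]
gripper_width: 0.026
gripper_force: 28.9
```

```bash
cat > t.py <<'E'
from h import *
import sys
s=arm.get_state();print(s["position"],s["ee_rot"],"ft",s["ft_force"].round(1) if hasattr(s["ft_force"],'round') else s["ft_force"],s["time"])
C=cam("wrist");np.savez(sys.argv[1]+".npz",f=C[0],K=C[1],R=C[2],e=C[3])
f=C[0];h=cv2.cvtColor(f,cv2.COLOR_RGB2HSV)
m=((h[...,0]>3)&(h[...,0]<18)&(h[...,1]>140)&(h[...,2]>40));m[:,:200]=0;m[:,360:]=0
ys,xs=np.nonzero(m);print("orange",xs.min(),xs.max(),ys.min(),ys.max())
print("col profile 277:",[tuple(int(a) for a in f[r,277]) for r in range(ys.min()-12,min(419,ys.max()+40),6)],"from",ys.min()-12)
E
python3 t.py w8
```

```text
[0.58527994 0.12728774 0.05007621] [-2.29124070e-01  9.73393034e-01  9.08632262e-04  2.70866744e-03] ft [ 5.4  3.1 -5. ] 11.5333
orange 240 314 257 357
col profile 277: [(51, 53, 49), (137, 149, 148), (66, 38, 28), (59, 29, 14), (62, 29, 14), (63, 33, 17), (60, 25, 10), (60, 30, 16), (146, 61, 12), (36, 18, 13), (37, 31, 30), (41, 36, 37), (37, 35, 35), (33, 31, 30), (34, 32, 32), (31, 29, 30), (29, 26, 24), (28, 26, 27), (23, 21, 21), (28, 25, 28), (22, 23, 22), (112, 119, 125), (109, 114, 122), (8, 10, 10), (14, 12, 15), (16, 13, 13)] from 245
```

{"op": "play_rows", "data": {
  "motion": [
    [2.2, 0.3, 0, 0, 0],
    [2.2, 0.3, 0, 0, 0],
    [2.2, 0.3, 0, 0, 0],
    [2.2, 0.3, 0, 0, 0],
    [2.2, 0.2, 0, 0, 0]
  ]
}}

```text
time: 12.0
position: [0.5732, 0.1213, 0.0506]
ee_rot: [-0.229, 0.973, 0.001, 0.003]
ft_force: [5.7, 4.8, -4.2]
gripper_width: 0.0254
gripper_force: 28.2
```

{"op": "play_rows", "data": {
  "motion": [
    [2.2, 0, 0, 0, 0],
    [2.2, 0, 0, 0, 0],
    [2.2, 0, 0, 0, 0],
    [2.2, 0, 0, 0, 0],
    [2.2, 0, 0, 0, 0]
  ]
}}

```text
time: 12.42
position: [0.5729, 0.1211, 0.0505]
ee_rot: [-0.229, 0.973, 0.001, 0.003]
ft_force: [4.0, 3.2, -2.7]
gripper_width: 0.0258
gripper_force: 28.3
```

```bash
python3 t.py w9
```

```text
[0.57292512 0.12109019 0.05054612] [-2.29144794e-01  9.73387946e-01  8.44986973e-04  2.80300286e-03] ft [ 4.   3.2 -2.7] 12.4167
orange 240 313 273 357
col profile 277: [(143, 154, 160), (131, 142, 144), (64, 45, 33), (56, 28, 15), (74, 36, 14), (38, 21, 15), (41, 39, 37), (38, 38, 37), (44, 41, 41), (43, 41, 38), (44, 42, 38), (45, 43, 43), (42, 40, 40), (45, 42, 44), (40, 38, 38), (43, 40, 43), (37, 37, 37), (94, 97, 101), (108, 115, 121), (100, 109, 112), (22, 24, 24), (10, 9, 12), (12, 16, 15)] from 261
```

```bash
cat > prof.py <<'E'
from h import *
import sys
for n in sys.argv[1:]:
    f=np.load(n+".npz")['f'];a=f[235:400,268:288].astype(float).mean(1)
    print(n);print(' '.join(f"{235+i}:{int(r[0])},{int(r[0]-r[2])}" for i,r in enumerate(a) if i%2==0))
E
python3 prof.py w7 w9
```

```text
w7
235:56,1 237:56,1 239:79,-3 241:131,-9 243:144,-11 245:143,-10 247:114,9 249:72,42 251:69,48 253:69,48 255:70,49 257:69,50 259:68,50 261:70,51 263:71,52 265:71,53 267:70,54 269:71,55 271:71,55 273:71,55 275:71,56 277:72,57 279:71,57 281:71,58 283:71,58 285:72,57 287:71,59 289:71,61 291:72,60 293:79,68 295:110,100 297:154,141 299:188,171 301:198,181 303:151,137 305:49,38 307:19,9 309:20,8 311:29,6 313:36,4 315:32,4 317:30,4 319:29,5 321:28,4 323:28,4 325:27,4 327:27,3 329:27,3 331:26,2 333:26,2 335:24,2 337:24,2 339:24,2 341:23,1 343:22,1 345:23,0 347:22,0 349:23,0 351:22,0 353:22,1 355:22,0 357:22,0 359:21,0 361:21,0 363:21,0 365:21,0 367:49,-5 369:97,-11 371:109,-12 373:108,-13 375:109,-12 377:105,-12 379:65,-7 381:17,-1 383:11,-1 385:9,-1 387:9,-1 389:10,0 391:10,-1 393:10,-1 395:10,-1 397:9,-1 399:9,-2
w9
235:46,-2 237:55,-1 239:71,-3 241:88,-6 243:98,-10 245:101,-12 247:102,-15 249:102,-15 251:91,-12 253:68,-1 255:68,0 257:119,-8 259:163,-16 261:155,-16 263:86,-7 265:76,-3 267:125,-10 269:137,-10 271:114,0 273:64,30 275:56,38 277:55,39 279:55,40 281:56,39 283:55,42 285:74,58 287:117,100 289:138,119 291:85,69 293:28,12 295:28,2 297:34,2 299:38,1 301:40,2 303:40,2 305:40,2 307:41,2 309:41,2 311:42,2 313:41,2 315:41,2 317:42,2 319:43,2 321:43,2 323:42,1 325:43,2 327:44,2 329:44,2 331:43,2 333:42,2 335:41,1 337:43,1 339:42,1 341:42,1 343:41,1 345:41,1 347:41,0 349:39,0 351:40,1 353:39,0 355:38,0 357:36,0 359:37,-1 361:71,-7 363:102,-11 365:106,-12 367:106,-11 369:106,-12 371:106,-12 373:104,-12 375:104,-12 377:100,-12 379:61,-6 381:17,-1 383:13,0 385:10,0 387:10,0 389:11,0 391:10,-1 393:11,-1 395:11,0 397:10,-1 399:9,-1
```

```bash
cat > tilt.py <<'E'
from h import *
from scipy.optimize import least_squares
H=np.array(arm.read_camera("wrist")["hand_eye"]);K=np.load("w7.npz")["K"];Hi=np.linalg.inv(H)
def row(x,z):  # tool x,z metres -> pixel row
    q=K@(Hi@[x,0,z,1])[:3]; return q[1]/q[2]
def pts(mx,mz,a,rb):  # coupler mouth at tool (mx,mz); coupler axis=(sin a,-cos a); its x-side toward tool +x
    ax=np.array([np.sin(a),-np.cos(a)]);px=np.array([np.cos(a),np.sin(a)]);M=np.array([mx,mz])
    return [row(*(M+ax*.026+px*.013)),row(*(M+ax*.074+px*.013)),row(*(M+ax*.080-px*rb))]
def solve(obs,rb=.012,a0=0.,fixa=None):
    if fixa is not None:
        r=least_squares(lambda v:np.array(pts(v[0]/1e3,v[1]/1e3,fixa,v[2]/1e3))-obs,[0,10,12]);return r.x,r.fun
    r=least_squares(lambda v:np.array(pts(v[0]/1e3,v[1]/1e3,v[2],rb))-obs,[0,10,a0]);return r.x,r.fun
if __name__=="__main__":
    print("w7",solve([248,294.5,367],fixa=0.));print("pred w7",pts(0,.0082,0,.012))
    for rb in(.011,.012,.013):print("w9",rb,solve([272,285.5,361],rb,.4))
E
python3 tilt.py
```

```text
w7 (array([-9.6603569 , 25.00634964, 15.73144135]), array([-6.82121026e-13, -1.02318154e-12, -7.38964445e-13]))
pred w7 [np.float64(242.32858488426632), np.float64(294.11718018704687), np.float64(369.0488827130829)]
w9 0.011 (array([-25.38217298,   6.05539573,   0.35435007]), array([ 0.00000000e+00,  5.68434189e-14, -5.68434189e-14]))
w9 0.012 (array([-27.38623339,  10.40645649,   0.35059571]), array([-5.62749847e-12,  1.34150469e-11,  5.79802872e-12]))
w9 0.013 (array([-29.38364096,  14.74356467,   0.34685122]), array([ 0.00000000e+00,  0.00000000e+00, -5.68434189e-14]))
```

```bash
sed -i 's/ax\*.026+px/ax*.0313+px/; s/rb=.012/rb=.0111/' tilt.py
cat >> tilt.py <<'E'
    print(pts(0,.0082,0,.0111)); print("dflt",solve([272,285.5,361],.0111,.4))
    for a in(.35,.4,.436,.48):
        r=least_squares(lambda v:np.array(pts(v[0]/1e3,v[1]/1e3,a,.0111))-[272,285.5,361],[0,10]);print(a,r.x,r.fun)
E
python3 tilt.py|tail -5
```

```text
dflt (array([-24.71857583,   6.81738098,   0.34177532]), array([0., 0., 0.]))
0.35 [-24.85465918   6.03099313] [ 0.4232827  -0.36685724  0.04935993]
0.4 [-25.75496215   1.32551864] [ 3.16411069 -2.5671357   0.21478577]
0.436 [-26.47659835  -1.98393518] [ 5.31478942 -4.10870928  0.18338927]
0.48 [-27.43668085  -5.93972289] [ 8.14282557 -5.92672767 -0.03791429]
```

{"op": "play_rows", "data": {
  "motion": [
    [2.2, 0.2, 0, 0.02, 0],
    [2.2, 0.2, 0, 0.02, 0],
    [2.2, 0.2, 0, 0, 0],
    [2.2, 0.1, 0, 0, 0],
    [2.2, 0, 0, 0, 0]
  ]
}}

```text
time: 12.98
position: [0.5671, 0.1181, 0.0503]
ee_rot: [-0.229, 0.973, 0.001, 0.003]
ft_force: [4.5, 3.6, -2.1]
gripper_width: 0.0256
gripper_force: 28.0
```

```bash
python3 t.py w10|head -2; python3 prof.py w10
```

```text
[0.56705958 0.1181147  0.05033795] [-2.29169842e-01  9.73380256e-01  9.59598322e-04  3.33772998e-03] ft [ 4.5  3.6 -2.1] 12.9833
orange 240 314 281 357
w10
235:81,-6 237:53,-3 239:44,-2 241:44,-1 243:44,-2 245:44,-2 247:49,-1 249:62,-2 251:80,-4 253:94,-7 255:100,-11 257:101,-15 259:102,-15 261:99,-13 263:76,-6 265:62,0 267:80,-2 269:142,-12 271:164,-16 273:144,-14 275:128,-10 277:135,-10 279:105,5 281:60,32 283:67,50 285:102,83 287:97,78 289:43,23 291:26,2 293:29,1 295:30,1 297:30,0 299:31,1 301:32,1 303:32,1 305:32,1 307:33,1 309:33,1 311:34,1 313:34,1 315:34,1 317:34,1 319:35,0 321:35,1 323:36,1 325:35,0 327:37,2 329:37,1 331:38,1 333:39,1 335:38,1 337:39,1 339:38,0 341:40,1 343:40,1 345:40,1 347:40,1 349:41,0 351:41,0 353:40,1 355:37,1 357:47,3 359:86,-8 361:107,-11 363:107,-12 365:106,-12 367:106,-11 369:106,-12 371:105,-11 373:105,-12 375:106,-12 377:102,-11 379:62,-7 381:16,-2 383:12,0 385:11,1 387:10,0 389:13,0 391:10,0 393:11,-1 395:11,0 397:11,-1 399:10,0
```

```bash
cat > t2.py <<'E'
from tilt import *
import sys
o=[float(v) for v in sys.argv[1:4]]
print(solve(o,.0111,.4))
for a in(.38,.42,.45):
    r=least_squares(lambda v:np.array(pts(v[0]/1e3,v[1]/1e3,a,.0111))-o,[0,10]);print(a,r.x.round(1),r.fun.round(1),"edge z",r.x[1]+16*np.sin(a))
E
python3 t2.py 280 283 358
```

```text
(array([-31.24506337,   3.62778105,   0.45049602]), array([-1.30739863e-12, -9.54969437e-12, -1.88151716e-11]))
0.38 [-30.8  11.5] [-3.7  3.1 -0.4] edge z 17.461767956706847
0.42 [-31.   7.] [-1.7  1.3 -0.1] edge z 13.514196139603152
0.45 [-31.2   3.7] [-0.  0. -0.] edge z 10.641258111972709
```

{"op": "play_rows", "data": {
  "motion": [
    [2.2, 0, 0, -1.5, 0],
    [2.2, 0, 0, -3, 0],
    [2.2, 0, 0, -3.5, 0.98],
    [2.2, 0, 0, -4, 0.98],
    [2.2, 0, 0, -3, 0.98]
  ],
  "force": 40
}}

```text
time: 13.5
position: [0.5637, 0.1163, 0.2016]
ee_rot: [-0.074, 0.997, -0.0, -0.0]
ft_force: [0.4, -0.6, -2.4]
gripper_width: 0.0254
gripper_force: 41.4
```

{"op": "play_rows", "data": {
  "motion": [
    [2.2, 0, 0, 0, 0.98],
    [2.2, 0, 0, 0, 0.98],
    [2.2, 0, 0, 0, 1.0],
    [2.2, 0, 0, 0, 0],
    [2.2, 0, 0, 0, 0]
  ]
}}

```text
time: 13.92
position: [0.5631, 0.1164, 0.1987]
ee_rot: [0.077, 0.997, -0.0, -0.001]
ft_force: [-0.1, 1.8, -3.2]
gripper_width: 0.0256
gripper_force: 41.4
```

{"op": "play_rows", "data": {
  "motion": [
    [2.2, 0.5, -2, 0, 0],
    [2.2, 0.5, -3, 0, 0],
    [2.2, 0.56, -3.22, 0, 0],
    [2.2, 0.56, -3.5, 0, 0],
    [2.2, 0.7, -4, 0, 0]
  ]
}}

```text
time: 14.33
position: [0.5109, -0.0348, 0.199]
ee_rot: [0.076, 0.997, 0.0, -0.0]
ft_force: [1.6, -1.1, -1.9]
gripper_width: 0.0257
gripper_force: 41.4
```

{"op": "play_rows", "data": {
  "motion": [
    [2.2, 0.7, -4, 0, 0],
    [2.2, 0.6, -4, 0, 0],
    [2.2, 0.56, -3.5, 0, 0],
    [2.2, 0.56, -3, 0, 0],
    [2.2, 0.4, -2, 0, 0]
  ]
}}

```text
time: 14.75
position: [0.4567, -0.1953, 0.1991]
ee_rot: [0.078, 0.997, -0.0, -0.001]
ft_force: [0.2, -0.1, -2.8]
gripper_width: 0.0253
gripper_force: 41.4
```

{"op": "play_rows", "data": {
  "motion": [
    [2.2, 0, 0, 0, 0],
    [2.2, 0, 0, 0, 0],
    [2.2, 0, 0, 0, 0],
    [2.2, 0, 0, 0, 0],
    [2.2, 0, 0, 0, 0]
  ]
}}

```text
time: 15.17
position: [0.4585, -0.1918, 0.1995]
ee_rot: [0.077, 0.997, 0.0, -0.0]
ft_force: [-0.1, -0.1, -2.6]
gripper_width: 0.0257
gripper_force: 41.4
```

```bash
python3 t.py w11|head -2; python3 prof.py w11
python3 - <<'E'
from h import *
d=np.load("w11.npz");C=(d['f'],d['K'],d['R'],d['e']);f=C[0]
for p in((.5130,-.1997,.076),(.5055,-.1985,.0923)): print(proj(C,p))
g=cv2.convertScaleAbs(f[150:400,150:410,::-1],alpha=1.5,beta=15)
cv2.imwrite("pics/z11.png",cv2.resize(g,None,fx=2.3,fy=2.3,interpolation=cv2.INTER_CUBIC))
E
```

```text
[ 0.45851194 -0.19176519  0.19945454] [ 7.67781449e-02  9.97048179e-01  1.49499982e-04 -1.53199234e-04] ft [-0.1 -0.1 -2.6] 15.1667
orange 240 313 281 357
w11
235:24,-132 237:34,-118 239:72,-56 241:115,20 243:144,77 245:120,55 247:102,8 249:118,-3 251:110,-5 253:92,-1 255:88,3 257:93,0 259:118,-4 261:134,-6 263:134,0 265:140,36 267:151,91 269:148,87 271:117,33 273:85,-31 275:123,-16 277:136,-12 279:99,5 281:57,32 283:65,46 285:102,82 287:103,83 289:46,25 291:25,0 293:27,-1 295:30,-1 297:31,-1 299:31,0 301:32,0 303:31,0 305:31,0 307:34,0 309:34,0 311:34,0 313:35,0 315:35,0 317:35,0 319:36,0 321:37,1 323:37,0 325:38,1 327:38,1 329:38,1 331:39,1 333:39,1 335:39,0 337:39,0 339:40,0 341:41,0 343:41,0 345:41,1 347:42,1 349:41,0 351:42,0 353:41,0 355:38,0 357:45,2 359:84,-8 361:106,-11 363:108,-12 365:110,-11 367:109,-12 369:109,-11 371:108,-12 373:108,-12 375:106,-12 377:101,-11 379:62,-7 381:18,-1 383:11,-1 385:10,0 387:12,0 389:12,0 391:11,0 393:10,0 395:11,-1 397:10,-1 399:11,0
[278.34249212 255.62066859]
[278.4911992  254.99109226]
```

View pics/z11.png

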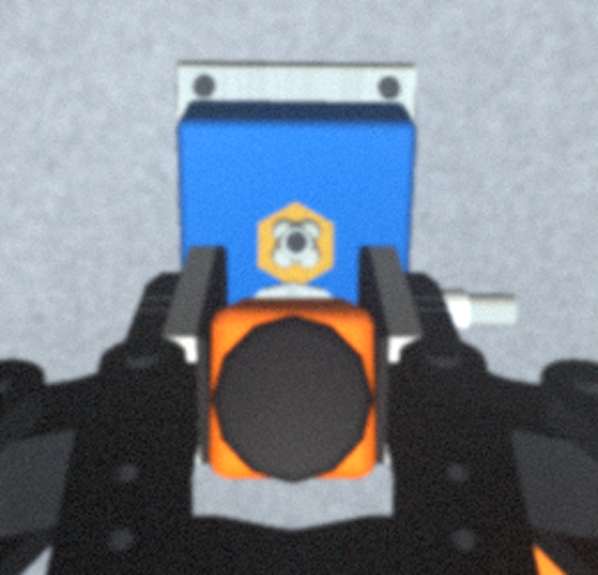

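{"op": "play_rows", "data": {
  "motion": [
    [2.2, 1.31, 0.06, 0.61, 0],
    [2.2, 1.31, 0.06, 0.61, 0],
    [2.2, -0.5, 0, 1.1, 0],
    [2.2, -0.7, 0, 1.5, 0],
    [2.2, -0.8, 0, 1.7, 0]
  ]
}}

```text
time: 15.63
position: [0.4536, -0.1905, 0.1446]
ee_rot: [0.077, 0.997, -0.001, 0.001]
ft_force: [0.8, 0.2, -3.6]
gripper_width: 0.0256
gripper_force: 41.4
```

{"op": "play_rows", "data": {
  "motion": [
    [2.2, -0.7, 0, 1.5, 0],
    [2.2, -0.5, 0, 1.1, 0],
    [2.2, -0.34, 0, 0.69, 0],
    [2.2, 0, 0, 0, 0],
    [2.2, 0, 0, 0, 0]
  ]
}}

```text
time: 16.05
position: [0.4676, -0.1927, 0.1113]
ee_rot: [0.078, 0.997, 0.0, -0.0]
ft_force: [-0.3, -0.3, -2.0]
gripper_width: 0.0256
gripper_force: 41.4
```

{"op": "play_rows", "data": {
  "motion": [
    [2.2, 0, 0, 0, 0],
    [2.2, 0, 0, 0, 0],
    [2.2, 0, 0, 0, 0],
    [2.2, 0, 0, 0, 0],
    [2.2, 0, 0, 0, 0]
  ]
}}

```text
time: 16.47
position: [0.4677, -0.1932, 0.112]
ee_rot: [0.078, 0.997, -0.0, 0.0]
ft_force: [0.8, 0.0, -1.3]
gripper_width: 0.0256
gripper_force: 41.4
```

```bash
python3 t.py w12|head -2; python3 prof.py w12|tr ' ' '\n'|grep -E '^2(5|6|7|8)|^35'|tr '\n' ' '
python3 - <<'E'
from h import *
s=arm.get_state();T=R.from_quat(s["ee_rot"]).as_matrix()
print("seat in tool",(T.T@(np.array([.5130,-.1997,.076])-s["position"])).round(4))
E
```

```text
[ 0.4677411  -0.19318531  0.11199259] [ 7.79212195e-02  9.96959430e-01 -1.90139042e-04  3.76101360e-04] ft [ 0.8  0.  -1.3] 16.4667
orange 240 313 280 357
251:20,-135 253:18,-137 255:19,-135 257:19,-135 259:19,-135 261:19,-134 263:18,-135 265:20,-134 267:29,-120 269:67,-59 271:106,11 273:118,22 275:130,-8 277:137,-12 279:99,4 281:57,30 283:66,44 285:103,82 287:104,81 289:43,22 351:42,0 353:40,-1 355:37,0 357:33,-15 359:19,-90 seat in tool [-0.0458  0.0006  0.0359]
```

{"op": "play_rows", "data": {
  "motion": [
    [2.2, -0.127, 0.1, 0.272, 0],
    [2.2, -0.127, 0, 0.272, 0],
    [2.2, -0.127, 0, 0.272, 0],
    [2.2, -0.127, 0, 0.272, 0],
    [2.2, -0.127, 0, 0.272, 0]
  ]
}}

```text
time: 16.93
position: [0.4741, -0.193, 0.0974]
ee_rot: [0.078, 0.997, 0.0, -0.0]
ft_force: [0.5, -0.4, -1.9]
gripper_width: 0.0255
gripper_force: 41.4
```

{"op": "play_rows", "data": {
  "motion": [
    [2.2, -0.085, 0, 0.181, 0],
    [2.2, -0.085, 0, 0.181, 0],
    [2.2, -0.085, 0, 0.181, 0],
    [2.2, 0, 0, 0, 0],
    [2.2, 0, 0, 0, 0]
  ]
}}

```text
time: 17.35
position: [0.4765, -0.1934, 0.0924]
ee_rot: [0.078, 0.997, 0.0, -0.0]
ft_force: [-0.0, 0.9, -2.4]
gripper_width: 0.0258
gripper_force: 41.4
```

{"op": "play_rows", "data": {
  "motion": [
    [2.2, -0.063, 0, 0.136, 0],
    [2.2, -0.063, 0, 0.136, 0],
    [2.2, 0, 0, 0, 0],
    [2.2, 0, 0, 0, 0],
    [2.2, 0, 0, 0, 0]
  ]
}}

```text
time: 17.77
position: [0.4777, -0.1934, 0.0899]
ee_rot: [0.078, 0.997, 0.0, -0.0]
ft_force: [-0.7, 1.2, -0.7]
gripper_width: 0.0254
gripper_force: 41.8
```

{"op": "play_rows", "data": {
  "motion": [
    [2.2, -0.063, 0, 0.136, 0],
    [2.2, -0.063, 0, 0.136, 0],
    [2.2, -0.063, 0, 0.136, 0],
    [2.2, 0, 0, 0, 0],
    [2.2, 0, 0, 0, 0]
  ]
}}

```text
time: 18.18
position: [0.4798, -0.1939, 0.0856]
ee_rot: [0.078, 0.997, 0.0, 0.0]
ft_force: [-0.2, 0.8, -0.2]
gripper_width: 0.0255
gripper_force: 41.5
```

{"op": "play_rows", "data": {
  "motion": [
    [2.2, -0.063, 0, 0.136, 0],
    [2.2, -0.063, 0, 0.136, 0],
    [2.2, -0.063, 0, 0.136, 0],
    [2.2, 0, 0, 0, 0],
    [2.2, 0, 0, 0, 0]
  ]
}}

```text
time: 18.6
position: [0.4815, -0.1942, 0.0817]
ee_rot: [0.078, 0.997, 0.0, -0.0]
ft_force: [-1.9, 0.8, 1.1]
gripper_width: 0.0253
gripper_force: 41.8
```

{"op": "play_rows", "data": {
  "motion": [
    [2.2, -0.063, 0, 0.136, 0],
    [2.2, -0.063, 0, 0.136, 0],
    [2.2, 0, 0, 0, 0],
    [2.2, 0, 0, 0, 0],
    [2.2, 0, 0, 0, 0]
  ]
}}

```text
time: 19.02
position: [0.4827, -0.1944, 0.0791]
ee_rot: [0.078, 0.997, -0.0, -0.0]
ft_force: [-2.9, 1.6, 4.3]
gripper_width: 0.0258
gripper_force: 42.1
```

{"op": "play_rows", "data": {
  "motion": [
    [2.2, -0.085, 0, 0.181, 0],
    [2.2, -0.042, 0, 0.09, 0],
    [2.2, 0, 0, 0, 0],
    [2.2, 0, 0, 0, 0],
    [2.2, 0, 0, 0, 0]
  ]
}}

```text
time: 19.43
position: [0.4832, -0.1945, 0.0779]
ee_rot: [0.078, 0.997, -0.0, -0.001]
ft_force: [-8.1, 3.7, 17.3]
gripper_width: 0.0254
gripper_force: 44.0
```

```bash
python3 t.py w13|head -2; python3 prof.py w13|tr ' ' '\n'|grep -E '^2(5|6|7|8|9)|^35|^36'|tr '\n' ' '
```

```text
[ 0.48320026 -0.19450926  0.07792103] [ 7.78994646e-02  9.96960945e-01 -1.85627757e-04 -7.16290240e-04] ft [-8.1  3.7 17.3] 19.4333
orange 240 313 281 357
251:19,-139 253:19,-138 255:19,-138 257:19,-138 259:18,-138 261:19,-137 263:18,-137 265:20,-137 267:21,-134 269:45,-97 271:87,-25 273:105,-1 275:131,-12 277:139,-13 279:102,4 281:58,31 283:67,44 285:105,84 287:103,81 289:45,21 291:24,-3 293:27,-4 295:30,-3 297:30,-3 299:31,-2 351:41,-1 353:42,-1 355:37,-1 357:34,-16 359:19,-93 361:12,-131 363:13,-132 365:12,-132 367:12,-132 369:13,-131
```

{"op": "play_rows", "data": {
  "motion": [
    [2.2, 0, 0, 0, 0],
    [2.2, 0, 0, 0, 0],
    [2.2, 0, 0, 0, 0],
    [2.2, 0, 0, 0, 0],
    [2.2, 0, 0, 0, 0]
  ]
}}

```text
time: 19.9
position: [0.4832, -0.1945, 0.078]
ee_rot: [0.078, 0.997, -0.0, -0.001]
ft_force: [-8.3, 3.8, 17.0]
gripper_width: 0.0251
gripper_force: 44.0
```

```bash
python3 -c "
from h import *
s=arm.get_state();print(s['position'],s['ft_force'],s['ft_torque'])
print(arm.hand_in())"
```

```text
[ 0.48324895 -0.19451541  0.07796289] [-8.26494921  3.78740342 16.97285902] [0.75398922 1.65532897 0.05227031]
the job is handed in; nothing more can be done
None
```

I squeezed and released the trigger, then lifted the coupler, tilted it about 25° in the fingers and pressed it onto the nipple; I handed in at about 19.9 s with the fingers still holding it at roughly 21 N. The snap itself wasn't observed: "home" is inferred from the force profile and the final pose, which puts the mouth about 2 mm from the shoulder and the tilt about 0.014 rad off the nipple's. The hand-in returned no verdict.

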